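Put the chisel and punch away in the slanted tube stand and clear the spray can

TASK

Clear up after the vice job: put the cold chisel and the taper punch away in the slanted tube stand, working end down and right to the bottom, each in the empty tube of its own size. The spray can standing in the way close to the tube stand belongs upright on the tin board, in line with the tin and the jar and midway between them. Do not knock the can over, and leave the file, tin, jar and hammer where they are.

Things in the scene. Friction and masses are not known exactly. Their poses are not given: they have to be found in the camera images.
- stand: Fixed steel tube stand: base plate 165 x 225 x 6 mm, three square tubes welded on in a row along its y, 66 mm apart, order varying, all leaning 30 degrees from vertical towards its +x, open above, closed below. A flat bar under the leaning side tops out about 67 mm above the bench. Origin on the bench, 47.5 mm in from the plate's -x edge, midway along it; z up.
- wide_floor (a point): Centre of the inner floor of the wide tube (outside 37 mm square, wall 2 mm, inside 33 mm square, empty at the start). The chisel's place.
- wide_mouth (a point): Centre of the mouth of the wide tube, on the tube's axis 81 mm from the inner floor.
- narrow_floor (a point): Centre of the inner floor of the narrow tube (outside 27 mm square, wall 2 mm, inside 23 mm square, empty at the start). The punch's place.
- narrow_mouth (a point): Centre of the mouth of the narrow tube, on the tube's axis 68 mm from the inner floor.
- file_mouth (a point): Centre of the mouth of the third tube (outside 28 mm square, 90 mm long, inside 24 mm), which already holds a file.
- file: Bystander: loose file standing in the third tube, 200 mm long, steel blade 19 x 5 mm below and a wooden handle up to 25 mm thick above, leaning as the tube does and sticking about 107 mm out of it. Origin at the foot of its tube on the stand's plate, z up.
- chisel: Loose dark steel cold chisel, 190 mm long, about 0.55 kg, flat on the work board. Octagonal shank 24 mm over flats; last 65 mm drawn out to a cutting edge 29 mm wide, 5 mm thick, level as it lies; head narrows to 18 mm over 15 mm. Origin on its axis at mid-length (12 mm above the board); x towards the edge, y along the edge's width, z up. Balance point about 10 mm headwards.
- chisel_tip (a point): Middle of the chisel's cutting edge, on its axis.
- chisel_head (a point): Middle of the chisel's struck end, on its axis.
- punch: Loose dark steel taper punch, 160 mm long, about 0.24 kg, flat on the work board beside the chisel. Octagonal shank 18 mm over flats, tapering over the last 65 mm to a blunt point 8 mm across; head narrows to 13 mm over 10 mm. Origin on its axis at mid-length (9 mm above the board); x towards the point, z up. Balance point about 10 mm headwards.
- punch_tip (a point): Middle of the punch's point, on its axis.
- punch_head (a point): Middle of the punch's struck end, on its axis.
- work_board: Fixed piece of plywood 240 x 200 x 12 mm on which the chisel and the punch lie, about 100 mm apart and roughly along its x. Origin at the centre of its underside on the bench.
- can: Loose spray can, 52 mm in diameter, 195 mm high, about 0.3 kg; straight side up to 160 mm, black cap 42 mm in diameter from 166 mm up. It starts upright on the bench close in front of the stand's near (-x) edge. Origin at the centre of its base, z up.
- tin_board: Fixed wooden board 300 x 110 x 9 mm, its length along its x. Origin at the centre of its underside on the bench. The tin and the jar stand on it on its x axis, 90 mm either side of its middle, either one at either end; their centres are 180 mm apart and the free gap between them is about 103 mm.
- gap (a point): Point on the top of the tin board midway between the tin and the jar and in line with them: where the spray can's base belongs.
- tin: Bystander: loose grey grease tin, 83 mm in diameter at the lid, 90 mm high, 0.7 kg. Origin at the centre of its base.
- jar: Bystander: loose glass jar of bolts, 72 mm in diameter, 108 mm high, 0.6 kg. Origin at the centre of its base.
- hammer: Bystander: loose hammer 280 mm long lying on the bench beyond the work board, wooden handle 26 mm thick, steel head 26 mm thick and 88 mm long. Origin midway along it on the bench.
- vice_back (a point): Middle of the top edge of the anvil at the back of the fixed bench vice, the part nearest the robot, 143 mm above the bench. The vice runs on from there away from the robot: 170 mm high, 170 mm wide at its base, jaws 100 mm wide.
Things that resemble listed ones, but are neither listed nor needed, are in the scene too. What is shaped like the chisel but red is not meant.

How it is judged:
At the end, for the whole second after the job is handed in: Chisel edge within 18 mm of the wide tube's floor centre, punch point within 15 mm of the narrow tube's; spray can upright on the tin board within 18 mm of midway between tin and jar and within 22 mm of their line; all three at rest and released (distance between chisel_tip and wide_floor below 0.018 m and distance between punch_tip and narrow_floor below 0.015 m and x of can in the frame of gap between -0.018 and 0.018 m and y of can in the frame of gap between -0.022 and 0.022 m and z of can in the frame of gap below 0.006 m and angle between can's own z axis and vertical below 0.08 rad and linear speed of each of chisel, punch, can below 0.02 m/s); the robot touches nothing.
It fails at once if the spray can is knocked over (angle between can's own z axis and vertical above 0.7 rad).
It fails at once if the file is disturbed (moved more than 25 mm) (distance of file from where it was at the start of the episode above 0.025 m).
It fails at once if the tin or the jar is displaced by more than 15 mm (distance of any of tin, jar from where it was at the start of the episode above 0.015 m).
It fails at once if the hammer is displaced by more than 25 mm (distance of hammer from where it was at the start of the episode above 0.025 m).
It also fails if it takes over 72 s, if anything falls off the work surface, if the arm or the gripper's body presses on something with over 40 N, if the wrist force passes 120 N, or if a joint passes its speed limit or range.

ROBOT

A 6-joint arm with a two-finger parallel gripper is mounted at the origin on the work surface. World frame = base frame: x ahead of the robot, y to its left, z up, the work surface at z = 0. Lengths are in m, angles in rad, forces in N, time in s.
With the tool pointing down it reaches from about 0.375 to 0.9 m from the base axis. Payload 3.1 kg.
Tool frame: the origin (TCP) lies between the finger pads; the fingertips stand robot.tip_extent ahead of it and the grasp point (between the pads) lies 3 mm ahead of it (robot.tip_extent is the distance from the TCP to the fingertips, in m); z points along the fingers, x is the direction in which the jaws open and shut, and the axes are right-handed (so a half turn about z gives the same grasp; the last joint's range is limited). The gripper opens to 87 mm and grips with 3 to 60 N. Pads are 19 mm wide; open, the fingers measure 117 mm over their backs; the gripper's body (75 mm by 190 mm) begins 51 mm behind the grasp point.
Start: joints at [-1.427, 0.527, 1.433, -0, 1.181, -0.178], TCP at [0.198, -0.593, 0.245] pointing down, gripper open.
Joint ranges: [-3.08, 3.08], [-0.75, 2.2], [0.22, 2.44], [-1.43, 4.57], [0, 2.65], [-2.85, 2.85]. Speed limits (rad/s): [2.79, 2.79, 3.14, 3.14, 3.14, 3.14].

INTERFACE

Orientations are given as a unit quaternion [x, y, z, w].
In Python, from rig import robot, cams gives the robot as it stands.
- The arm moves only by the tool carry_out, never from a script. Its argument "steps" is a list of rows, each a list of 3 entries, a list of its own where there are three numbers: the shift along the world's x, y, z in cm, then the turn about the world's z in degrees, then the closure, from 0 (fully open) to 1 (shut). In form: [[[dx, dy, dz], spin, fingers], ...]. A call has 1 to 10 rows; each row shifts and turns the pose as measured when the row begins; what a row does not reach is not made up. A row lasts 1/10 s, in which the tool goes at most 50 mm and 8.59 degrees, less where a joint would pass 70% of its speed; a pose out of reach is approached as far as the arm can. A call with a gripper value outside its range is refused whole. The fingers move at their own pace and stop on an object; "squeeze" is the grip in N (left out, the last holds). Time passes only in rows, so rows that do not move let the fingers close. It gives the time, the measured TCP pose, the force and the opening at its end, in the units of the state.
- robot.get_obs(): the state, without advancing time (a new reading comes with each control period).
- cams.camera(name): name is "side" or "top" or "wrist"; returns a dict with "pixels" (384x512x3 uint8, red, green, blue), "fx", "fy", "cx", "cy" (pixels), "eye" and "rotation" of the camera in the world. Camera axes: x right, y up, looking along -z (the intrinsics and any distortion apply to the point x, -y, -z); pixel columns grow to the right and rows downward; lengths in m; the calibration is good to about 2 mm. A picture is of the moment at which its call begins. There is no depth.
- robot.hand_in(): hands the job in, once; it reports no verdict.
The state is a dict: "time": time; "q": joint angles; "joint_velocities": joint speeds; "joint_torque": joint torques, N m; "position": TCP position; "tool_rot": TCP orientation; "ft_force": force on the tool from outside, world axes, zero at the start; "moment": the same for the moment, N m; "grip_width": finger opening in m.
Only numpy, scipy, OpenCV 4.12 (cv2) and the standard library are available. Lean on these libraries where they do the work, as an engineer would, in place of code of your own. Each camera call takes 0.05 s, during which the arm holds its last target. There are 200 camera calls.

## Working session

There is one attempt and no reset: what is moved stays moved. The work goes in short steps, Python scripts to look and compute and a tool call to move; the robot and the scene stay as the last step left them, time stands still between calls to the robot, and variables do not carry over. Pictures are saved under pics/ and viewed, about 8 in all and at most 12, crops included, and the job is handed in when it is done.

Besides the shell and the picture viewer there is one more tool, called after ">>>" as name([rows], argument=value, ...), one row to a line, values as JSON. carry_out: Moves the arm, as the interface text tells. Its arguments: {"type":"object","properties":{"steps":{"type":"array"},"squeeze":{"type":"number"}},"required":["steps"]}

```bash
mkdir -p pics; ls
cat > h.py <<'E'
import numpy as np,cv2
from rig import robot,cams
def snap(n,f):
    c=cams.camera(n); cv2.imwrite('pics/'+f+'.png',c['pixels'][:,:,::-1]); np.save('pics/'+f+'.npy',c,allow_pickle=True); return c
def load(f): return np.load('pics/'+f+'.npy',allow_pickle=True).item()
def ray(c,u,v):
    d=np.array([(u-c['cx'])/c['fx'],-(v-c['cy'])/c['fy'],-1.]); return np.array(c['eye']),np.array(c['rotation'])@d
def onz(c,u,v,z):
    e,d=ray(c,u,v); return e+d*(z-e[2])/d[2]
def proj(c,p):
    q=np.array(c['rotation']).T@(np.array(p)-c['eye']); return np.array([c['cx']+c['fx']*q[0]/-q[2],c['cy']-c['fy']*q[1]/-q[2]])
def tri(c1,p1,c2,p2):
    e1,d1=ray(c1,*p1);e2,d2=ray(c2,*p2)
    s=np.linalg.lstsq(np.c_[d1,-d2],e2-e1,rcond=None)[0]
    a=e1+s[0]*d1;b=e2+s[1]*d2; return (a+b)/2,np.linalg.norm(a-b)
E
python3 - <<'E'
from h import *
a=snap('top','t0');b=snap('side','s0')
for c in(a,b):print({k:v for k,v in c.items() if k!='pixels'})
cv2.imwrite('pics/both.png',cv2.resize(np.vstack([a['pixels'],b['pixels']])[:,:,::-1],None,fx=.78,fy=.78))
print(robot.get_obs(),robot.tip_extent)
E
```

```text
pics
{'fx': 387.40332084570053, 'fy': 387.40332084570053, 'cx': 254.6902061000345, 'cy': 190.30992989101452, 'eye': array([ 0.39171436, -0.10113712,  1.25616901]), 'rotation': array([ 0.03587982, -0.03184979, -0.69605968,  0.71637919])}
{'fx': 474.18728252587965, 'fy': 474.18728252587965, 'cx': 266.0724227742768, 'cy': 185.20738696058692, 'eye': array([-0.26432269, -0.95296759,  1.29887745]), 'rotation': array([ 0.34488497, -0.13056263, -0.3461182 ,  0.86267604])}
{'time': 0.1, 'q': array([-1.42649807e+00,  5.28385922e-01,  1.43373088e+00, -3.63952752e-05,
        1.18139032e+00, -1.78466422e-01]), 'joint_velocities': array([-0.00082777, -0.00067684, -0.00223338, -0.00073739,  0.00105373,
        0.00183356]), 'joint_torque': array([-5.78952404e-04, -4.40985918e+01, -1.77150089e+01,  6.35712733e-02,
        5.33786381e-02, -2.85761729e-05]), 'position': array([ 0.19819546, -0.59211649,  0.24367539]), 'tool_rot': array([ 8.11542238e-01, -5.84292973e-01, -6.77305894e-04, -6.76636234e-04]), 'ft_force': array([-1.0979412 , -0.82540531,  0.62096128]), 'moment': array([ 0.01770769, -0.0356894 ,  0.01465651]), 'grip_width': 0.08712580769583125} 0.022
```

View pics/t0.png

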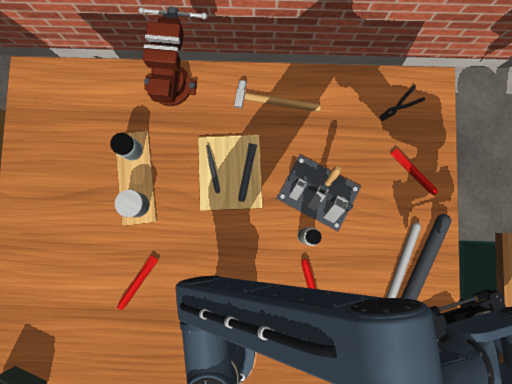

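View pics/s0.png

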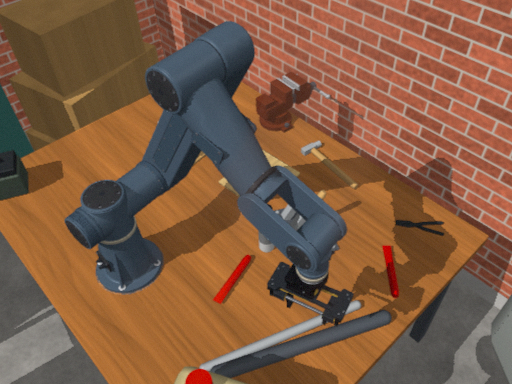

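Top view: the can's cap is at (311,236), the stand at about (318,192), the punch at (213,167), the chisel at (248,172), the tin at (130,203) and the jar at (125,146). The look-alikes are red chisels at (138,282), (413,171) and (309,273), and pipes at (405,260) and (427,255). The dark bar on the work board at (248,172) is the chisel. I'll check it in a close crop.

```bash
sed -i "s/^def onz/def _R(c): return R.from_quat(c['rotation']).as_matrix()\ndef onz/; s/np.array(c\['rotation'\])/_R(c)/g; 1a from scipy.spatial.transform import Rotation as R" h.py
python3 - <<'E'
from h import *
c=load('t0');im=c['pixels'][:,:,::-1]
cv2.imwrite('pics/crop.png',cv2.resize(im[125:250,195:365],None,fx=4.5,fy=4.5,interpolation=cv2.INTER_CUBIC))
for n,u,v,z in [('can',311,236,.195),('tin',130,203,.099),('jar',125,146,.117),('chis',248,172,.024),('punch',213,167,.021),('stand',318,192,.03)]: print(n,onz(c,u,v,z).round(3))
E
```

```text
can [ 0.373 -0.25   0.195]
tin [0.454 0.279 0.099]
jar [0.623 0.299 0.117]
chis [ 0.568 -0.069  0.024]
punch [0.582 0.044 0.021]
stand [ 0.51  -0.294  0.03 ]
```

View pics/crop.png

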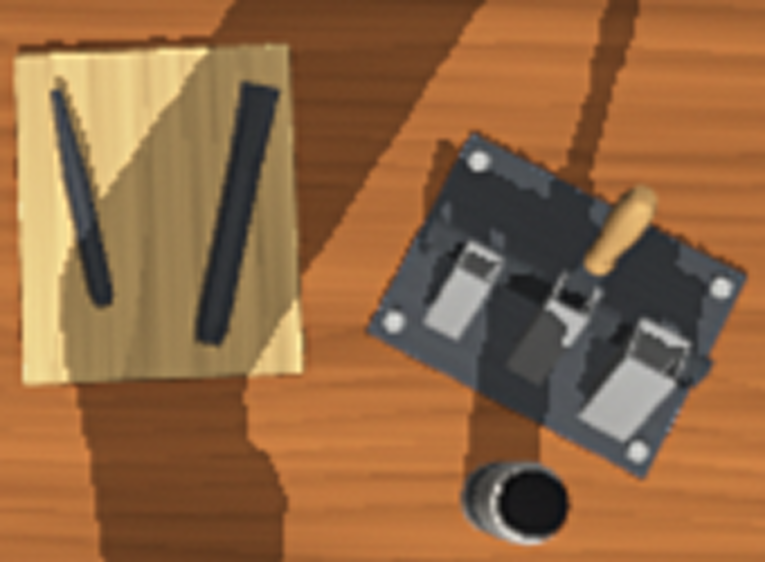

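The crop confirms it. The chisel's 29 mm edge is at the far end (crop (260,88)) and its head is near (210,340). The punch's point is far (58,90) and its head near (100,300). The narrow tube is on the left (482,260), the file is in the middle, and the wide tube is on the right (660,345). Now I'll measure.

Run:
```python
from h import *
c=load('t0')
P=lambda x,y,z:onz(c,195+x/4.5-.4,125+y/4.5-.4,z)
cor=np.array([P(*p,.006) for p in[(475,132),(748,270),(643,478),(370,328)]])
print(cor.round(3)); ctr=cor.mean(0)
# far-left, far-right, near-right, near-left
xd=(cor[0]+cor[1]-cor[2]-cor[3]);h=np.arctan2(xd[1],xd[0]);yd=cor[0]+cor[3]-cor[1]-cor[2];h2=np.arctan2(-yd[0],yd[1])
print('len',np.linalg.norm(xd)/2,np.linalg.norm(yd)/2,np.degrees([h,h2]))
H=(h*165+h2*225)/390; X=np.array([np.cos(H),np.sin(H),0]);Y=np.array([-X[1],X[0],0])
o=ctr-X*(.0825-.0475); o[2]=0; print('origin',o,np.degrees(H))
A=X*.5+np.array([0,0,.866])
for n,s,L,cp in[('narrow',1,.068,(482,260)),('wide',-1,.081,(660,345)),('file',0,.088,(580,293))]:
    f=o+Y*.066*s+[0,0,.010]; m=f+A*L; q=proj(c,m); print(n,f.round(3),m.round(3),'mouth pred crop',((q-[195,125]+.4)*4.5).round(0),'seen approx',cp)
ch=[P(260,88,.024),P(210,340,.024)];pu=[P(58,90,.021),P(102,303,.021)]
for n,(t,b) in(('chisel',ch),('punch',pu)):
    d=t-b;print(n,t.round(3),b.round(3),np.linalg.norm(d),np.degrees(np.arctan2(d[1],d[0])))
im=c['pixels'];g=cv2.cvtColor(im,cv2.COLOR_RGB2HSV)
def blob(mask,x0,y0,x1,y1,nm,z):
    m=np.zeros(mask.shape,np.uint8);m[y0:y1,x0:x1]=mask[y0:y1,x0:x1]*255
    cs=max(cv2.findContours(m,0,2)[0],key=cv2.contourArea);(u,v),r=cv2.minEnclosingCircle(cs);e=cv2.fitEllipse(cs)
    print(nm,u,v,r,onz(c,u,v,z).round(3),'ell',e)
blob(g[:,:,2]<40,295,225,325,250,'cap',.195)
blob((g[:,:,1]<40)&(g[:,:,2]>110),110,185,150,220,'tin',.099)
blob(g[:,:,2]<60,105,130,145,160,'jar',.117)
```

```text
[[ 0.635 -0.237  0.006]
 [ 0.54  -0.436  0.006]
 [ 0.389 -0.361  0.006]
 [ 0.49  -0.165  0.006]]
len 0.16540518618657563 0.2207918870232751 [-26.41738986 -26.47534311]
origin [ 0.48241417 -0.28418615  0.        ] -26.45082442744301
narrow [ 0.512 -0.225  0.01 ] [ 0.542 -0.24   0.069] mouth pred crop [487. 249.] seen approx (482, 260)
wide [ 0.453 -0.343  0.01 ] [ 0.489 -0.361  0.08 ] mouth pred crop [667. 330.] seen approx (660, 345)
file [ 0.482 -0.284  0.01 ] [ 0.522 -0.304  0.086] mouth pred crop [584. 278.] seen approx (580, 293)
chisel [ 0.66  -0.081  0.024] [ 0.477 -0.051  0.024] 0.18480331952756276 -9.357858297892289
punch [0.655 0.065 0.021] [0.502 0.027 0.021] 0.157616039335099 13.795776234525507
cap 313.0 236.0 7.280210018157959 [ 0.373 -0.256  0.195] ell ((312.9976501464844, 236.23475646972656), (12.976212501525879, 14.338695526123047), 103.74718475341797)
tin 128.65789794921875 204.0 14.61484146118164 [0.451 0.283 0.099] ell ((128.4589385986328, 203.3722686767578), (26.673553466796875, 27.520511627197266), 172.34242248535156)
jar 121.7727279663086 143.5 11.327131271362305 [0.63  0.309 0.117] ell ((121.6512680053711, 143.3101806640625), (20.628583908081055, 22.152259826660156), 106.62214660644531)
```

>>> carry_out([
  [[1.9,3.7,0],0,0],
  [[1.9,3.7,0],0,0],
  [[1.9,3.7,0],0,0],
  [[1.9,3.7,0],0,0],
  [[1.9,3.7,0],0,0],
  [[1.9,3.7,0],0,0],
  [[1.9,3.7,0],0,0],
  [[1.9,3.7,0],0,0],
  [[1.5,3,0],0,0],
  [[0,0,0],0,0],
], squeeze=20)

```text
time: 1.1
position: [0.3656, -0.253, 0.2396]
tool_rot: [0.81, -0.587, -0.003, -0.002]
ft_force: [-0.9, 0.1, 0.1]
grip_width: 0.0873
```

Run:
```python
from h import *
c=snap('wrist','w1');o=robot.get_obs();print(o['position'],o['tool_rot'],o['time'],c['eye'],c['rotation'],c['fx'],c['cx'],c['cy'])
```

```text
[ 0.36551048 -0.25482683  0.23977317] [ 0.80963889 -0.58692124 -0.0026749  -0.00107922] 1.15 [ 0.4383033  -0.23025785  0.38041164] [-0.11096565  0.08447509 -0.57992533  0.80264388] 331.3158879827937 257.23884884940134 193.6811611220665
```

View pics/w1.png

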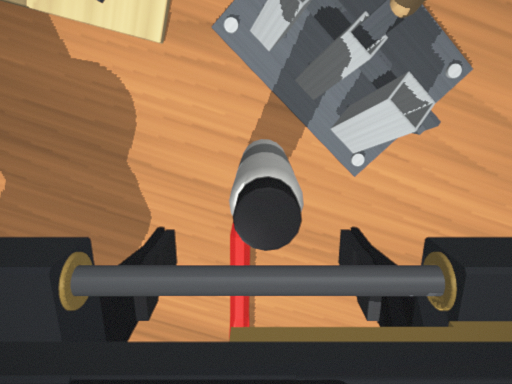

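Wrist view: the cap is at (267,213), centred between the fingers. The wide tube's mouth is at about (414,95).

Run:
```python
from h import *
c=load('w1');print(onz(c,267,213,.195).round(4),onz(c,414,96,.08).round(4))
g=c['pixels'].max(2);m=np.zeros_like(g);m[150:255,220:315]=(g[150:255,220:315]<45)*255
k=max(cv2.findContours(m,0,2)[0],key=cv2.contourArea);(u,v),r=cv2.minEnclosingCircle(k);print(u,v,r,onz(c,u,v,.195).round(4))
```

```text
[ 0.3778 -0.2549  0.195 ] [ 0.4822 -0.3567  0.08  ]
267.6395263671875 207.53488159179688 31.676851272583008 [ 0.3812 -0.2542  0.195 ]
```

>>> carry_out([
  [[1.2,0,0],0,0],
  [[0,0,-3],0,0],
  [[0,0,-3],0,0],
  [[0,0,-2.7],0,0],
  [[0,0,0],0,0],
  [[0,0,0],0,1],
  [[0,0,0],0,1],
  [[0,0,0],0,1],
  [[0,0,0],0,1],
  [[0,0,0],0,1],
], squeeze=25)

```text
time: 2.15
position: [0.384, -0.2677, 0.1548]
tool_rot: [0.807, -0.591, 0.007, 0.001]
ft_force: [0.4, 0.8, -0.2]
grip_width: 0.0547
```

>>> carry_out([
  [[0,0,0],0,1],
  [[0,0,0],0,1],
  [[0,0,0.3],0,1],
  [[0,0,1],0,1],
  [[0,0,1],0,1],
  [[0,0,0],0,1],
])

```text
time: 2.75
position: [0.3836, -0.2671, 0.1796]
tool_rot: [0.807, -0.591, 0.006, 0.001]
ft_force: [-0.4, -0.0, -3.9]
grip_width: 0.0529
```

>>> carry_out([
  [[0,1,3],0,1],
  [[0,2,3.5],0,1],
  [[0,3,3.5],0,1],
  [[1,4,2.5],0,1],
  [[1.5,4,0],0,1],
  [[1.5,4,0],0,1],
  [[1.5,4,0],0,1],
  [[1.5,4,0],0,1],
  [[1.5,4,0],0,1],
  [[1.5,4,0],0,1],
])

```text
time: 3.75
position: [0.4837, 0.0804, 0.3132]
tool_rot: [0.803, -0.596, 0.012, 0.001]
ft_force: [0.7, -1.1, -4.4]
grip_width: 0.0522
```

>>> carry_out([
  [[1.2,4,0],0,1],
  [[1.2,4,0],0,1],
  [[1.2,4,0],0,1],
  [[1.2,4,0],0,1],
  [[0,0,0],0,1],
  [[0,0,0],0,1],
])

```text
time: 4.35
position: [0.5311, 0.2533, 0.3121]
tool_rot: [0.806, -0.592, 0.011, 0.0]
ft_force: [-0.5, -1.1, -3.2]
grip_width: 0.052
```

>>> carry_out([
  [[0.9,4.2,0],0,1],
  [[0,0,0],0,1],
  [[0,0,0],0,1],
])

```text
time: 4.65
position: [0.5387, 0.2934, 0.3108]
tool_rot: [0.805, -0.593, 0.01, 0.003]
ft_force: [-0.1, -0.4, -3.4]
grip_width: 0.0516
```

Run:
```python
from h import *
c=snap('wrist','w2');t=snap('top','t2');s=snap('side','s2');o=robot.get_obs();print(o['position'])
x=cv2.resize(t['pixels'][100:250,80:230],(384,384),interpolation=cv2.INTER_CUBIC)
a=np.hstack([c['pixels'][:,:416],x]);cv2.imwrite('pics/v2.png',a[:,:,::-1])
```

```text
[0.53914535 0.29327713 0.31133093]
```

View pics/v2.png

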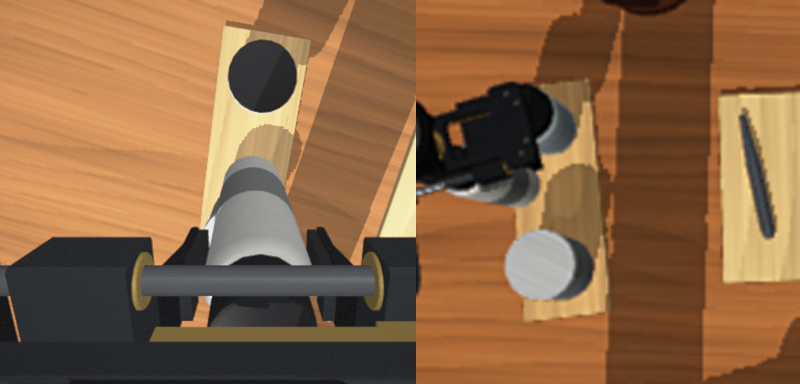

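The wrist view shows the jar lid at (262,76) and the can hanging upright. The top crop shows the tin lid at crop (540,265).

Run:
```python
from h import *
c=load('w2');print('jar',onz(c,262,76,.117).round(4), 'board corners',onz(c,223,24,.009).round(4),onz(c,310,38,.009).round(4))
t=load('t2');k=150/384;u,v=80+(540-416)*k,100+265*k;print('tin',u,v,onz(t,u,v,.099).round(4))
```

```text
jar [0.6354 0.3144 0.117 ] board corners [0.6866 0.3763 0.009 ] [0.7037 0.27   0.009 ]
tin 128.4375 203.515625 [0.4523 0.2839 0.099 ]
```

>>> carry_out([
  [[0.4,0.5,0],0,1],
  [[0,0,0],0,1],
  [[0,0,-4],0,1],
  [[0,0,-4],0,1],
  [[0,0,-2],0,1],
  [[0,0,0],0,1],
  [[0,0,0],0,1],
])

```text
time: 5.5
position: [0.5462, 0.2957, 0.2123]
tool_rot: [0.803, -0.596, 0.013, -0.001]
ft_force: [0.7, -0.3, -2.8]
grip_width: 0.0518
```

>>> carry_out([
  [[-0.3,0.2,-2],0,1],
  [[0,0,-1.5],0,1],
  [[0,0,-0.7],0,1],
  [[0,0,0],0,1],
  [[0,0,0],0,1],
])

```text
time: 6.0
position: [0.5491, 0.2992, 0.1778]
tool_rot: [0.803, -0.596, 0.018, -0.008]
ft_force: [1.2, -0.4, -3.2]
grip_width: 0.0517
```

>>> carry_out([
  [[-0.5,0,-0.4],0,1],
  [[0,0,-0.4],0,1],
  [[-0.2,0,-0.3],0,1],
  [[0,0,0],0,1],
])

```text
time: 6.4
position: [0.5429, 0.2997, 0.1689]
tool_rot: [0.803, -0.596, 0.019, -0.01]
ft_force: [-0.7, -0.7, -4.0]
grip_width: 0.0516
```

>>> carry_out([
  [[0,0,-0.3],0,1],
  [[0,0,-0.2],0,1],
  [[0,0,-0.2],0,1],
  [[0,0,-0.1],0,1],
  [[0,0,0],0,1],
])

```text
time: 6.9
position: [0.5472, 0.3011, 0.1654]
tool_rot: [0.803, -0.596, 0.023, -0.015]
ft_force: [-1.1, -0.8, -2.1]
grip_width: 0.0512
```

Run:
```python
from h import *
o=robot.get_obs();print(R.from_quat(o['tool_rot']).as_matrix().round(3),o['position'],o['ft_force'],o['q'].round(3))
```

```text
[[ 0.289 -0.956  0.054]
 [-0.957 -0.289 -0.003]
 [ 0.019 -0.051 -0.999]] [0.54715141 0.30112827 0.16543575] [-1.12018362 -0.79439674 -2.10977731] [ 0.334  0.606  1.54  -0.026  0.945  1.626]
```

>>> carry_out([
  [[-0.3,0,0.5],0,1],
  [[-0.5,-0.1,0],0,1],
  [[-0.4,0,0],0,1],
  [[0,0,-0.3],0,1],
  [[0,0,-0.3],0,1],
  [[0,0,-0.2],0,1],
])

```text
time: 7.5
position: [0.5368, 0.3011, 0.165]
tool_rot: [0.803, -0.596, 0.025, -0.018]
ft_force: [0.4, -0.2, 5.3]
grip_width: 0.0519
```

>>> carry_out([
  [[0,0,0],0,0],
  [[0,0,0],0,0],
  [[0,0,0],0,0],
  [[0,0,0],0,0],
  [[0,0,2],0,0],
  [[0,0,4],0,0],
  [[0,0,4],0,0],
  [[0,0,0],0,0],
])

```text
time: 8.3
position: [0.5362, 0.3006, 0.2665]
tool_rot: [0.803, -0.596, 0.024, -0.017]
ft_force: [0.8, 0.6, 0.4]
grip_width: 0.0866
```

Run:
```python
from h import *
o=robot.get_obs();print(R.from_quat(o['tool_rot']).as_matrix().round(3)[:,2],o['position'],o['grip_width'])
c=snap('wrist','w3');g=c['pixels'].max(2);m=((g<45)*255).astype(np.uint8)
for k in cv2.findContours(m,0,2)[0]:
    (u,v),r=cv2.minEnclosingCircle(k)
    if 15<r<70 and cv2.contourArea(k)>.6*3.14*r*r: print(u,v,r,onz(c,u,v,.204).round(3),onz(c,u,v,.117).round(3))
```

```text
[ 0.059 -0.002 -0.998] [0.53622894 0.30062297 0.26648547] 0.08658428688004038
```

>>> carry_out([
  [[-0.3,-4,0],0,0],
  [[-0.3,-4,0],0,0],
  [[-0.3,-4,0],0,0],
  [[-0.3,-4,0],-5,0],
  [[-0.3,-4,0],-5,0],
  [[-0.3,-4,-1],-5,0],
  [[-0.3,-4,-2],-5,0],
  [[-0.3,-4,-2],-5,0],
  [[-0.3,-3,-2],0,0],
  [[0,0,0],0,0],
])

```text
time: 9.35
position: [0.4972, -0.0602, 0.1799]
tool_rot: [-0.65, 0.76, -0.018, 0.005]
ft_force: [-0.5, -0.1, -0.2]
grip_width: 0.087
```

Run:
```python
from h import *
c=snap('wrist','w4');s=snap('side','s4');t=snap('top','t4');o=robot.get_obs();M=R.from_quat(o['tool_rot']).as_matrix();print(M.round(3),o['position'],np.degrees(np.arctan2(M[1,0],M[0,0])))
x=cv2.resize(t['pixels'][100:280,80:380],(640,384),interpolation=cv2.INTER_CUBIC)
cv2.imwrite('pics/v4.png',cv2.resize(np.hstack([c['pixels'],x]),(800,267),interpolation=cv2.INTER_AREA)[:,:,::-1])
```

```text
[[-0.151 -0.988  0.036]
 [-0.988  0.151 -0.022]
 [ 0.016 -0.039 -0.999]] [ 0.49921137 -0.05720686  0.18271729] -98.70443366359976
```

View pics/v4.png

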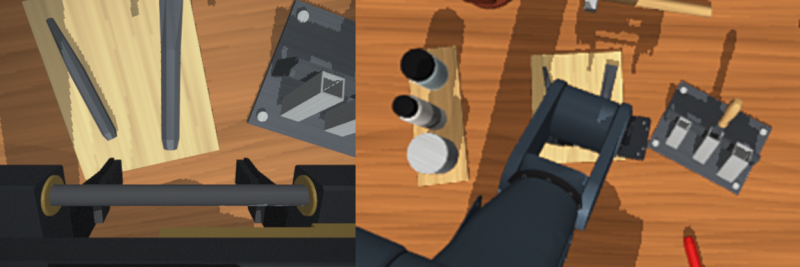

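Wrist view: the chisel head is at (245,213), the punch head at about (158,195) and the narrow mouth at (480,121). Top view: the can is upright between the tin and the jar.

Run:
```python
from h import *
c=load('w4');t=load('t4');k=1152/800
f=lambda x,y:((x*k-512)/640*300+80,y*k/384*180+100)
for n,p,z in[('can',(405,106),.204),('tin',(432,154),.099),('jar',(423,68),.117)]: print(n,onz(t,*f(*p),z).round(3))
W=lambda x,y,z:onz(c,x*k,y*k,z).round(4)
print('chisel head',W(170,147,.024),'shank far',W(174,10,.024),'punch head',W(110,135,.021),'tip',W(52,21,.018),'narrow mouth',W(333,84,.069))
```

```text
can [0.533 0.296 0.204]
tin [0.451 0.274 0.099]
jar [0.623 0.297 0.117]
chisel head [ 0.4777 -0.0479  0.024 ] shank far [ 0.6437 -0.0801  0.024 ] punch head [0.5064 0.0294 0.021 ] tip [0.6554 0.0672 0.018 ] narrow mouth [ 0.5339 -0.2383  0.069 ]
```

>>> carry_out([
  [[1,0.2,-3],-2,0],
  [[0,0,-3.5],0,0],
  [[0,0,-3.5],0,0],
  [[0,0,-2],0,0.2],
  [[0,0,0],0,0.3],
  [[0,0,0],0,0.3],
], squeeze=15)

```text
time: 10.1
position: [0.5154, -0.0471, 0.0647]
tool_rot: [-0.642, 0.766, -0.026, 0.011]
ft_force: [-0.3, -0.3, 0.3]
grip_width: 0.0708
```

>>> carry_out([
  [[-0.6,-0.8,-1],0,0.3],
  [[0,0,-1],0,0.3],
  [[0,0,-0.6],0,0.3],
  [[0,0,0],0,0.3],
])

```text
time: 10.5
position: [0.5137, -0.0535, 0.0429]
tool_rot: [-0.644, 0.764, -0.031, 0.014]
ft_force: [-0.3, -0.2, 0.2]
grip_width: 0.0612
```

>>> carry_out([
  [[-0.4,-0.2,-0.5],0,0.6],
  [[0,0,0],0,1],
  [[0,0,0],0,1],
  [[0,0,0],0,1],
  [[0,0,0],0,1],
  [[0,0,0],0,1],
])

```text
time: 11.1
position: [0.5105, -0.0555, 0.0388]
tool_rot: [-0.644, 0.764, -0.032, 0.015]
ft_force: [0.5, 0.7, -1.4]
grip_width: 0.0238
```

>>> carry_out([
  [[0,0,1],0,1],
  [[0,0,1.5],0,1],
  [[0,0,1.5],0,1],
  [[0,0,0],0,1],
  [[0,0,0],0,1],
])

```text
time: 11.6
position: [0.5086, -0.0549, 0.0797]
tool_rot: [-0.644, 0.764, -0.029, 0.014]
ft_force: [0.5, -0.4, -4.6]
grip_width: 0.0238
```

Run:
```python
from h import *
o=robot.get_obs();print(o['ft_force'],o['moment'],R.from_quat(o['tool_rot']).as_matrix()[:,2])
s=snap('side','s5')
cv2.imwrite('pics/v5.png',cv2.resize(s['pixels'][110:270,190:390],None,fx=3,fy=3,interpolation=cv2.INTER_CUBIC)[:,:,::-1])
```

```text
[ 0.53787981 -0.38780855 -4.55790843] [ 0.11655386  0.06079902 -0.02338454] [ 0.05843322 -0.02743707 -0.99791421]
```

View pics/v5.png

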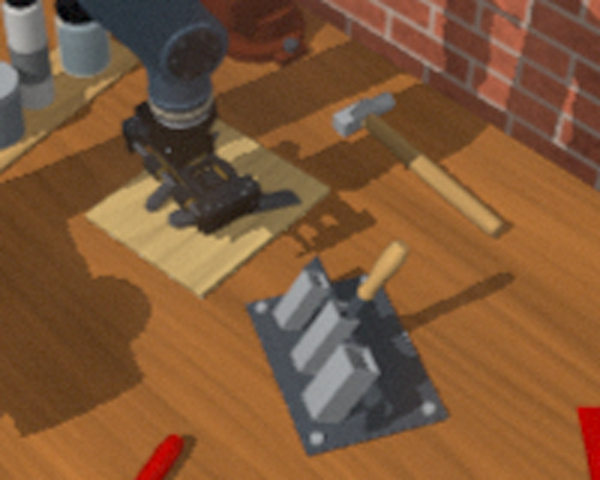

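>>> carry_out([
  [[0,0,1.5],0,1],
  [[0,0,1.5],0,1],
  [[0,0,1.5],0,1],
  [[0,0,1.5],0,1],
  [[0,0,1.2],0,1],
  [[0,0,0.6],0,1],
  [[0,0,0],0,1],
  [[0,0,0],0,1],
])

```text
time: 12.45
position: [0.5015, -0.0531, 0.153]
tool_rot: [-0.644, 0.765, -0.021, 0.008]
ft_force: [-1.0, -0.3, -1.4]
grip_width: 0.0238
```

Run:
```python
from h import *
o=robot.get_obs();print(o['ft_force'],o['moment'],R.from_quat(o['tool_rot']).as_matrix()[:,2])
s=snap('side','s6');w=snap('wrist','w6')
a=cv2.resize(s['pixels'][110:238,190:350],None,fx=3,fy=3,interpolation=cv2.INTER_CUBIC)
cv2.imwrite('pics/v6.png',cv2.resize(np.hstack([w['pixels'],a]),None,fx=.8,fy=.8)[:,:,::-1])
```

```text
[-1.00734644 -0.30000552 -1.3726916 ] [ 0.00698922  0.1520166  -0.0083379 ] [ 0.03908365 -0.02143707 -0.99900597]
```

View pics/v6.png

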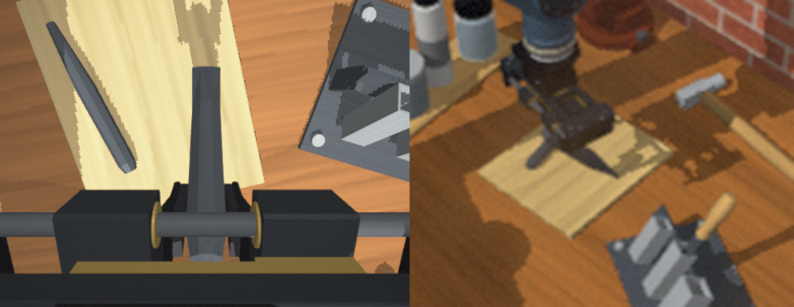

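The chisel has pivoted in the grip with its edge still on the board. The wrist view has the tip at about (257,84).

Run:
```python
from h import *
c=load('w6');o=robot.get_obs();M=R.from_quat(o['tool_rot']).as_matrix();g=o['position']+M[:,2]*.0148
t=onz(c,206/.8,67/.8,.014);d=t-g;print(g,t,np.linalg.norm(d),'lean',np.degrees(np.arctan2(np.hypot(*d[:2]),-d[2])),np.degrees(np.arctan2(d[1],d[0])))
```

```text
[ 0.50222061 -0.05342207  0.13822902] [ 0.59369928 -0.07110897  0.014     ] 0.15528690625155012 lean 36.87020695186596 -10.942804187626335
```

>>> carry_out([
  [[0,0,0.6],0,1],
  [[0,0,0.4],0,1],
  [[0,0,0],0,1],
])

```text
time: 12.85
position: [0.5009, -0.0528, 0.1622]
tool_rot: [-0.644, 0.765, -0.019, 0.007]
ft_force: [-2.4, 0.0, -3.1]
grip_width: 0.0236
```

>>> carry_out([
  [[0,0,0],0,1],
  [[0,0,0],0,1],
  [[0,0,1],0,1],
  [[0,0,3],0,1],
  [[0,0,4],0,1],
  [[0,0,4],5,1],
  [[0,0,4],7,1],
  [[0,-1,3],7,1],
  [[0,-2,1],7,1],
  [[0,-2,0],7,1],
], squeeze=60)

```text
time: 13.85
position: [0.4953, -0.0997, 0.3722]
tool_rot: [0.842, -0.539, 0.016, -0.008]
ft_force: [-0.1, 0.1, -5.6]
grip_width: 0.0231
```

>>> carry_out([
  [[0.4,-2,0],8,1],
  [[0.4,-2,0],8,1],
  [[0.4,-2,0],8,1],
  [[0.4,-2,0],8,1],
  [[0.4,-2,0],8,1],
  [[0.4,-2,0],8,1],
  [[0.4,-2,0],8,1],
  [[0.4,-2,0],8,1],
  [[0.4,-2,0],8,1],
  [[0.4,-2,0],8,1],
])

```text
time: 14.85
position: [0.5307, -0.3053, 0.3757]
tool_rot: [0.987, 0.159, 0.007, -0.016]
ft_force: [0.0, 0.8, -5.8]
grip_width: 0.0232
```

>>> carry_out([
  [[0.4,-1.5,0],8,1],
  [[0.4,-1.5,0],8,1],
  [[0.4,-1.5,0],8,1],
  [[0.4,-1.5,0],8,1],
  [[0.4,-1,0],8,1],
  [[0,0,0],3,1],
  [[0,0,0],0,1],
])

```text
time: 15.55
position: [0.5499, -0.3813, 0.3739]
tool_rot: [0.852, 0.523, 0.0, -0.017]
ft_force: [0.9, 0.3, -5.3]
grip_width: 0.0233
```

```bash
cat >> h.py <<'E'
def st():
    o=robot.get_obs();M=R.from_quat(o['tool_rot']).as_matrix();print('t',o['time'],'pos',o['position'].round(4),'jaw',np.degrees(np.arctan2(M[1,0],M[0,0])).round(1),'tz',M[:,2].round(3),'F',o['ft_force'].round(1),'w',o['grip_width'].round(4),'q6',o['q'][5].round(2));return o,M
E
python3 - <<'E'
from h import *
st();s=snap('side','s7');w=snap('wrist','w7')
a=cv2.resize(s['pixels'][110:302,190:350],(320,384),interpolation=cv2.INTER_CUBIC)
cv2.imwrite('pics/v7.png',np.hstack([cv2.resize(w['pixels'],(480,360)),a[:360]])[:,:,::-1])
E
```

```text
Traceback (most recent call last):
  File "h.py", line 19, in st
    o=robot.get_obs();M=R.from_quat(o['tool_rot']).as_matrix();print('t',o['time'],'pos',o['position'].round(4),'jaw',np.degrees(np.arctan2(M[1,0],M[0,0])).round(1),'tz',M[:,2].round(3),'F',o['ft_force'].round(1),'w',o['grip_width'].round(4),'q6',o['q'][5].round(2));return o,M
                                                                                                                                                                                                                         ^^^^^^^^^^^^^^^^^^^^^
AttributeError: 'float' object has no attribute 'round'
```

```bash
sed -i "s/o\['grip_width'\].round(4)/round(o['grip_width'],4)/" h.py
python3 - <<'E'
from h import *
st();s=snap('side','s7');w=snap('wrist','w7')
a=cv2.resize(s['pixels'][110:290,190:350],(320,360),interpolation=cv2.INTER_CUBIC)
cv2.imwrite('pics/v7.png',np.hstack([cv2.resize(w['pixels'],(480,360)),a])[:,:,::-1])
E
```

```text
t 15.55 pos [ 0.5499 -0.3813  0.3739] jaw 63.0 tz [-0.018  0.03  -0.999] F [ 0.9  0.3 -5.3] w 0.0233 q6 -1.88
```

View pics/v7.png

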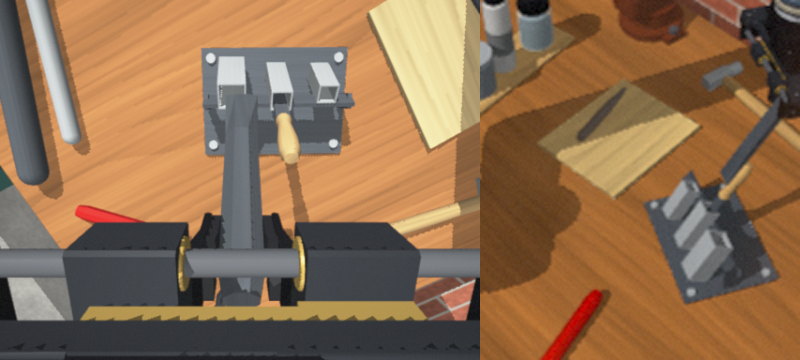

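Wrist view: the edge is at about (257,102), with the wide tube just beyond it. The narrow mouth is at scaled (327,97). Plate corners are at scaled (202,48), (346,48), (340,153) and (205,156).

Run:
```python
from h import *
from scipy.optimize import brentq
c=load('w7');k=.9375;o,M=st()
P=lambda x,y,z:onz(c,x/k,y/k,z)
cor=np.array([P(*p,.006) for p in[(202,48),(346,48),(340,153),(205,156)]]);print(cor.round(4),'ctr',cor.mean(0).round(4))
e=cor[1]-cor[0]+cor[2]-cor[3];print('y heading',np.degrees(np.arctan2(e[1],e[0])),np.linalg.norm(e)/2)
print('narrow mouth',P(327,97,.069).round(4),'file mouth',P(282,101,.086).round(4))
g=o['position']+M[:,2]*.0148;f=lambda z:np.linalg.norm(P(241,96,z)-g)-.155
z=brentq(f,.15,.30);t=P(241,96,z);d=t-g;print('g',g.round(4),'tip',t.round(4),'off',(t-o['position']).round(4),'lean',np.degrees(np.arctan2(np.hypot(*d[:2]),-d[2])),np.degrees(np.arctan2(d[1],d[0])))
```

```text
t 15.65 pos [ 0.5499 -0.3811  0.3741] jaw 63.0 tz [-0.018  0.029 -0.999] F [-1.   0.2 -5. ] w 0.0232 q6 -1.88
[[ 0.3914 -0.3599  0.006 ]
 [ 0.491  -0.1626  0.006 ]
 [ 0.6379 -0.2332  0.006 ]
 [ 0.5398 -0.4357  0.006 ]] ctr [ 0.515  -0.2978  0.006 ]
y heading 63.69606388906112 0.223040129002251
narrow mouth [ 0.5375 -0.2338  0.069 ] file mouth [ 0.5128 -0.2945  0.086 ]
g [ 0.5496 -0.3806  0.3593] tip [ 0.4832 -0.3441  0.2241] off [-0.0666  0.037  -0.15  ] lean 29.260604778126396 151.15585070327015
```

>>> carry_out([
  [[0.6,-1.5,-2],0,1],
  [[0,0,-3],0,1],
  [[0,0,-3],0,1],
  [[0,0,-2],0,1],
  [[0,0,0],0,1],
  [[0,0,0],0,1],
])

```text
time: 16.25
position: [0.5565, -0.3945, 0.2746]
tool_rot: [0.854, 0.52, 0.001, -0.014]
ft_force: [0.4, -1.2, -5.7]
grip_width: 0.0232
```

Run:
```python
from h import *
o,M=st();w=snap('wrist','w8')
t=o['position']+[-.0666,.037,-.150];print('tip',t.round(4),'X,Y',t[0]*.896-t[1]*.443,t[0]*.443+t[1]*.896)
p=proj(w,t);print(p)
cv2.imwrite('pics/v8.png',cv2.resize(w['pixels'][20:220,140:400],None,fx=3,fy=3,interpolation=cv2.INTER_CUBIC)[:,:,::-1])
```

```text
t 16.25 pos [ 0.5565 -0.3945  0.2746] jaw 62.7 tz [-0.013  0.026 -1.   ] F [ 0.4 -1.2 -5.7] w 0.0232 q6 -1.88
tip [ 0.4899 -0.3575  0.1246] X,Y 0.5973261055943222 -0.10329017821742298
[256.57734223 101.551175  ]
```

View pics/v8.png

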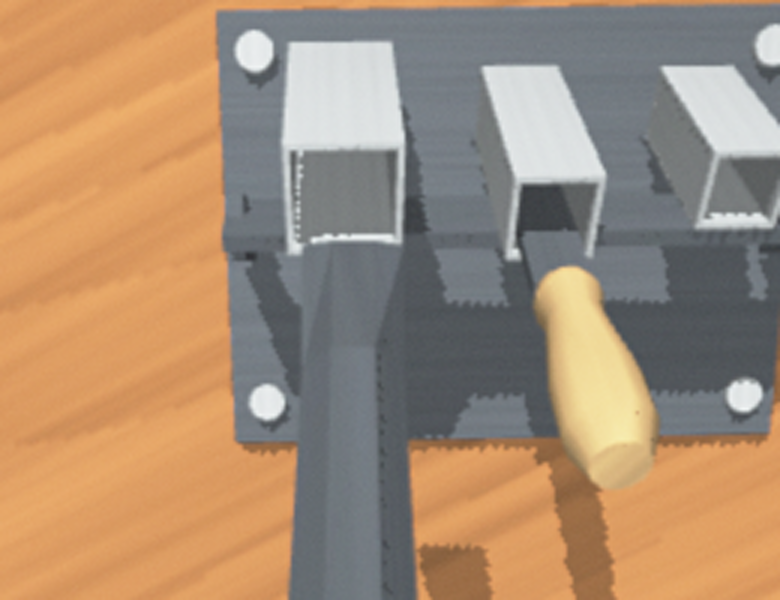

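Sharp view: the wide mouth's outer corners are at crop (283,148), (405,145), (402,243) and (290,252). The chisel edge is at about (347,238), just outside its lower rim.

Run:
```python
from h import *
c=load('w8');P=lambda x,y,z:onz(c,140+x/3-.33,20+y/3-.33,z)
X=np.array([.896,-.443,0]);Y=np.array([.443,.896,0])
xy=lambda p:(round(p@X,4),round(p@Y,4))
for zc in(.072,.076,.080,.084):
    a,b,d,e=[P(*p) for p in[(283,148,zc+.009),(405,145,zc+.009),(402,243,zc-.009),(290,252,zc-.009)]]
    m=(a+b+d+e)/4;print(zc,m.round(4),xy(m),'w',np.linalg.norm(a-b),np.linalg.norm(d-e),'depth',np.linalg.norm((a+b-d-e)/2))
t=P(347,238,.1246);print('tip',t.round(4),xy(t),[xy(P(x,238,.1246)) for x in(303,403)])
```

```text
0.072 [ 0.4755 -0.3513  0.072 ] (np.float64(0.5816), np.float64(-0.1041)) w 0.038830597129304555 0.03859732766311703 depth 0.0356266294146587
0.076 [ 0.4757 -0.3514  0.076 ] (np.float64(0.5819), np.float64(-0.1042)) w 0.038368587143229986 0.03816143162699186 depth 0.03530899483993906
0.08 [ 0.4758 -0.3516  0.08  ] (np.float64(0.5821), np.float64(-0.1042)) w 0.03790657715715555 0.03772553559086663 depth 0.03499236069353647
0.084 [ 0.476  -0.3517  0.084 ] (np.float64(0.5823), np.float64(-0.1042)) w 0.03744456717108101 0.037289639554741426 depth 0.03467675438025546
tip [ 0.4876 -0.3575  0.1246] (np.float64(0.5952), np.float64(-0.1043)) [(np.float64(0.595), np.float64(-0.1168)), (np.float64(0.5955), np.float64(-0.0884))]
```

>>> carry_out([
  [[-0.5,0.1,-0.7],0,1],
  [[0,0,-1],0,1],
  [[0,0,-0.8],0,1],
  [[0,0,0],0,1],
  [[0,0,0],0,1],
])

```text
time: 16.8
position: [0.5524, -0.3945, 0.2523]
tool_rot: [0.854, 0.52, 0.002, -0.011]
ft_force: [0.8, -0.5, -6.2]
grip_width: 0.0232
```

```bash
cat >> h.py <<'E'
X=np.array([.896,-.443,0]);Y=np.array([.443,.896,0])
def tip(off):
    o,M=st();t=o['position']+off;print('tip X %.4f Y %.4f z %.4f'%(t@X,t@Y,t[2]));return t
E
python3 -c "
from h import *
tip([-.0689,.0372,-.150])"
```

```text
t 16.8 pos [ 0.5524 -0.3945  0.2523] jaw 62.7 tz [-0.007  0.02  -1.   ] F [ 0.8 -0.5 -6.2] w 0.0232 q6 -1.89
tip X 0.5915 Y -0.1060 z 0.1023
```

>>> carry_out([
  [[-0.45,0.22,-0.87],0,1],
  [[-0.45,0.22,-0.87],0,1],
  [[-0.45,0.22,-0.87],0,1],
  [[0,0,0],0,1],
  [[0,0,0],0,1],
], squeeze=40)

```text
time: 17.3
position: [0.5373, -0.387, 0.2239]
tool_rot: [0.854, 0.52, 0.002, -0.011]
ft_force: [-0.2, -0.3, -4.8]
grip_width: 0.0231
```

```bash
python3 -c "
from h import *
tip([-.0688,.039,-.150])"
```

```text
t 17.3 pos [ 0.5373 -0.387   0.2239] jaw 62.7 tz [-0.008  0.021 -1.   ] F [-0.2 -0.3 -4.8] w 0.0231 q6 -1.89
tip X 0.5740 Y -0.1043 z 0.0739
```

>>> carry_out([
  [[-0.45,0.22,-0.87],0,1],
  [[-0.45,0.22,-0.87],0,1],
  [[-0.45,0.22,-0.87],0,1],
  [[-0.45,0.22,-0.87],0,1],
  [[0,0,0],0,1],
])

```text
time: 17.8
position: [0.5177, -0.3774, 0.1863]
tool_rot: [0.854, 0.52, 0.002, -0.011]
ft_force: [0.9, -0.2, -5.1]
grip_width: 0.0236
```

```bash
python3 -c "
from h import *
tip([-.0688,.039,-.150])"
```

```text
t 17.8 pos [ 0.5177 -0.3774  0.1863] jaw 62.7 tz [-0.008  0.021 -1.   ] F [ 0.9 -0.2 -5.1] w 0.0236 q6 -1.91
tip X 0.5521 Y -0.1043 z 0.0363
```

>>> carry_out([
  [[-0.45,0.22,-0.87],0,1],
  [[-0.45,0.22,-0.87],0,1],
  [[-0.2,0.1,-0.4],0,1],
  [[0,0,0],0,1],
  [[0,0,0],0,1],
])

```text
time: 18.3
position: [0.5083, -0.3735, 0.1677]
tool_rot: [0.854, 0.52, 0.004, -0.007]
ft_force: [-0.4, 0.3, -3.8]
grip_width: 0.0235
```

>>> carry_out([
  [[0,0,0],0,0.5],
  [[0,0,0],0,0.5],
  [[0,0,0],0,0.5],
  [[0,0,1],0,0.5],
  [[0,0,3],0,0.5],
  [[0,0,4],0,0.5],
  [[0,0,4],0,0.5],
  [[0,0,0],0,0.5],
], squeeze=15)

```text
time: 19.1
position: [0.5099, -0.3755, 0.296]
tool_rot: [0.854, 0.52, 0.004, -0.003]
ft_force: [-0.0, 0.3, -0.2]
grip_width: 0.0432
```

Run:
```python
from h import *
st();w=snap('wrist','w9');s=snap('side','s9');t=snap('top','t9')
a=cv2.resize(s['pixels'][140:270,190:350],(443,360),interpolation=cv2.INTER_CUBIC)
b=cv2.resize(t['pixels'][115:235,95:165],(210,360),interpolation=cv2.INTER_CUBIC)
d=cv2.resize(w['pixels'][0:300,150:350],(240,360))
cv2.imwrite('pics/v9.png',cv2.resize(np.hstack([d,a,b]),(800,322))[:,:,::-1])
```

```text
t 19.1 pos [ 0.5099 -0.3755  0.296 ] jaw 62.7 tz [ 0.005  0.009 -1.   ] F [-0.   0.3 -0.2] w 0.0432 q6 -1.91
```

View pics/v9.png

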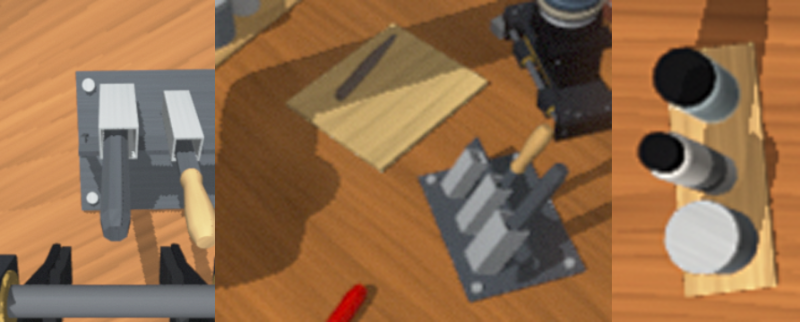

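The chisel stands in the wide tube, with its head visible at panel (116,236). The can stands between the jar and the tin. Now the numbers for both.

Run:
```python
from h import *
w=load('w9');u,v=150+116/.896/1.2,234/.894/1.2
m=X*.582+Y*-.1042+[0,0,.084];A=X*.5+[0,0,.866]
for L in(.105,.11,.12,.13,.14):print(L,proj(w,m+A*L).round(1),'seen',(round(u,1),round(v,1)))
t=load('t9');g=cv2.cvtColor(t['pixels'],cv2.COLOR_RGB2HSV)
def blob(mask,x0,y0,x1,y1,nm,z):
    q=np.zeros(mask.shape,np.uint8);q[y0:y1,x0:x1]=mask[y0:y1,x0:x1]*255
    k=max(cv2.findContours(q,0,2)[0],key=cv2.contourArea);x,y=cv2.minEnclosingCircle(k)[0];p=onz(t,x,y,z);print(nm,x,y,cv2.minEnclosingCircle(k)[1],p.round(4));return p
dark=g[:,:,2]<45
a=blob(dark,100,160,125,185,'can',.204);b=blob(dark,100,130,140,159,'jar',.117);c=blob((g[:,:,1]<40)&(g[:,:,2]>110),110,190,150,220,'tin',.099)
e=(b-c)[:2];print(np.linalg.norm(e));e/=np.linalg.norm(e);d=(a-(b+c)/2)[:2];print('along',d@e,'across',d@[-e[1],e[0]])
```

```text
0.105 [263.2 205.8] seen (257.9, 218.1)
0.11 [263.3 210.3] seen (257.9, 218.1)
0.12 [263.7 219.7] seen (257.9, 218.1)
0.13 [264.1 229.6] seen (257.9, 218.1)
0.14 [264.5 240.1] seen (257.9, 218.1)
can 113.32353210449219 170.85293579101562 7.971175670623779 [0.5353 0.2959 0.204 ]
jar 121.83525848388672 143.29190063476562 11.168656349182129 [0.6311 0.3086 0.117 ]
tin 128.69650268554688 204.36680603027344 14.895936965942383 [0.4498 0.283  0.099 ]
0.18309691256421495
along -0.005046806623629399 across 0.0008610683239502825
```

>>> carry_out([
  [[0,2,0],-8,0.5],
  [[0,2.5,0],-8,0.5],
  [[0,2.5,0],-8,0.3],
  [[0,2.5,0],-8,0.3],
  [[0,2.5,0],-8,0.3],
  [[0,2.5,0],-8,0.3],
  [[0,2.5,0],-8,0.3],
  [[0,2.5,0],-8,0.3],
  [[0,2.5,0],-8,0.3],
  [[0,2.5,0],-8,0.3],
])

```text
time: 20.25
position: [0.4966, -0.1164, 0.2697]
tool_rot: [0.983, -0.183, -0.001, -0.02]
ft_force: [0.1, -0.0, 0.4]
grip_width: 0.0612
```

>>> carry_out([
  [[0,2.5,-1],-8,0.3],
  [[0,2.5,-1],-8,0.3],
  [[0,2.5,-1],-8,0.3],
  [[0,2.5,-2],-8,0.3],
  [[0,2.5,-2],-8,0.3],
  [[0,2,-2],-8,0.3],
  [[0,1.5,-2],-8,0.3],
  [[0,0,0],0,0.3],
  [[0,0,0],0,0.3],
])

```text
time: 21.15
position: [0.4844, 0.0548, 0.1445]
tool_rot: [0.771, -0.637, -0.004, -0.014]
ft_force: [0.3, -0.8, 0.1]
grip_width: 0.0609
```

Run:
```python
from h import *
st();w=snap('wrist','w10')
x,y=proj(w,[.504,.028,.021]);print('exp head px',x,y,'tip',proj(w,[.66,.067,.021]))
g=w['pixels'].astype(int);m=((g.max(2)<105)&(g.max(2)-g.min(2)<35)).astype(np.uint8)*255
m[int(y)+30:]=0
for k in cv2.findContours(m,0,2)[0]:
    r=cv2.minAreaRect(k)
    if cv2.contourArea(k)>400: 
        b=cv2.boxPoints(r);print(cv2.contourArea(k),[np.round(v,1) for v in r[:2]],r[2]);e=sorted([(b[i]+b[(i+1)%4])/2 for i in range(4)],key=lambda q:q[1]);print('ends',e[0],e[-1],onz(w,*e[0],.021).round(4),onz(w,*e[-1],.021).round(4))
```

```text
t 21.15 pos [0.4844 0.0548 0.1445] jaw -79.1 tz [ 0.011  0.028 -1.   ] F [ 0.3 -0.8  0.1] w 0.0609 q6 1.22
exp head px 297.4998553548163 180.14991762747846 tip [292.49140326 -46.00390681]
2180.5 [array([ 18., 170.]), array([78., 36.])] 90.0
ends [ 18. 131.] [ 18. 209.] [0.4995 0.2567 0.021 ] [0.4325 0.2564 0.021 ]
2184.0 [array([295.1,  91.5]), array([183.4,  23.7])] 88.45184326171875
ends [ 2.9261536e+02 -2.3284912e-01] [297.57153 183.14673] [0.6323 0.0607 0.021 ] [0.5016 0.0274 0.021 ]
```

>>> carry_out([
  [[2.3,-1,-1],3,0.4],
  [[2.2,-1,-2],0,0.4],
  [[0,0,-2],0,0.4],
  [[0,0,-2.5],0,0.5],
  [[0,0,0],0,0.5],
  [[0,0,0],0,0.5],
], squeeze=12)

```text
time: 21.8
position: [0.5362, 0.027, 0.0733]
tool_rot: [0.789, -0.614, 0.001, -0.017]
ft_force: [0.1, 1.2, 0.9]
grip_width: 0.0444
```

>>> carry_out([
  [[-0.8,0.7,-1.3],0,0.5],
  [[0,0,-1],0,0.5],
  [[0,0,-0.8],0,0.5],
  [[0,0,0],0,0.5],
])

```text
time: 22.2
position: [0.5319, 0.032, 0.0463]
tool_rot: [0.79, -0.613, 0.006, -0.019]
ft_force: [-0.8, 0.2, -0.7]
grip_width: 0.0438
```

>>> carry_out([
  [[-0.2,0.2,-0.8],0,0.5],
  [[0,0,-0.2],0,0.5],
  [[0,0,0],0,0.5],
])

```text
time: 22.5
position: [0.5313, 0.0337, 0.0366]
tool_rot: [0.79, -0.613, 0.007, -0.02]
ft_force: [0.5, 1.2, -0.6]
grip_width: 0.0436
```

>>> carry_out([
  [[0,0,0],0,1],
  [[0,0,0],0,1],
  [[0,0,0],0,1],
  [[0,0,0],0,1],
  [[0,0,1],0,1],
  [[0,0,1.5],0,1],
  [[0,0,1.5],0,1],
  [[0,0,1.5],0,1],
  [[0,0,0],0,1],
], squeeze=6)

```text
time: 23.4
position: [0.5302, 0.0339, 0.0946]
tool_rot: [0.79, -0.613, 0.006, -0.019]
ft_force: [-0.6, 0.1, -2.0]
grip_width: 0.0178
```

```bash
cat >> h.py <<'E'
def lean(nm,L,ahead,zt):
    "dark-tool tip in the wrist picture: topmost end of the contour at the held tool"
    o,M=st();w=snap('wrist',nm);g0=o['position']+M[:,2]*ahead
    p=w['pixels'].astype(int);m=((p.max(2)<125)&(p.max(2)-p.min(2)<32)).astype(np.uint8)*255
    m[:,:200]=0;m[:,320:]=0;m[225:]=0
    for k in cv2.findContours(m,0,2)[0]:
        if cv2.contourArea(k)<300: continue
        q=k[:,0];i=q[:,1].min();u=q[q[:,1]<=i+2].mean(0);t=onz(w,*u,zt);d=t-g0
        print('area',cv2.contourArea(k),'tip px',u,'onplane L',np.linalg.norm(d).round(4),'lean',np.degrees(np.arctan2(np.hypot(*d[:2]),-d[2])).round(1),'head',np.degrees(np.arctan2(d[1],d[0])).round(1))
        e,r=ray(w,*u);r/=np.linalg.norm(r);b=r@(e-g0);D=b*b-((e-g0)@(e-g0)-L*L)
        if D>=0:
            for s in(-b-D**.5,-b+D**.5):
                t=e+s*r;d=t-g0;print('  L-fit tip',t.round(4),'off',(t-o['position']).round(4),'lean',np.degrees(np.arctan2(np.hypot(*d[:2]),-d[2])).round(1))
E
python3 -c "
from h import *
lean('w11',.130,.0156,.014)"
```

```text
t 23.4 pos [0.5302 0.0339 0.0946] jaw -75.6 tz [ 0.033  0.023 -0.999] F [-0.6  0.1 -2. ] w 0.0178 q6 1.12
area 4816.0 tip px [256.2  38.2] onplane L 0.1321 lean 60.5 head 15.2
  L-fit tip [0.6102 0.0533 0.1801] off [0.08   0.0194 0.0855] lean 141.0
  L-fit tip [0.6411 0.0641 0.0172] off [ 0.1109  0.0302 -0.0774] lean 61.6
```

>>> carry_out([
  [[0,0,1.2],0,1],
  [[0,0,1.2],0,1],
  [[0,0,1.2],0,1],
  [[0,0,1],0,1],
  [[0,0,0.3],0,1],
  [[0,0,0],0,1],
])

```text
time: 24.05
position: [0.5277, 0.0342, 0.1452]
tool_rot: [0.79, -0.613, 0.003, -0.018]
ft_force: [-0.4, -0.3, -2.5]
grip_width: 0.0182
```

```bash
python3 -c "
from h import *
lean('w12',.132,.0156,.014)"
```

```text
t 24.05 pos [0.5277 0.0342 0.1452] jaw -75.6 tz [ 0.027  0.024 -0.999] F [-0.4 -0.3 -2.5] w 0.0182 q6 1.13
area 2380.5 tip px [257. 118.] onplane L 0.1326 lean 29.3 head 16.1
  L-fit tip [0.5964 0.0501 0.2416] off [0.0686 0.016  0.0963] lean 148.0
  L-fit tip [0.5906 0.0526 0.0147] off [ 0.0628  0.0184 -0.1305] lean 29.5
```

>>> carry_out([
  [[0,0,0],0,1],
  [[0,0,0],0,1],
  [[0,0,2],0,1],
  [[0,0,4],0,1],
  [[0,-1,4],8,1],
  [[0.5,-2,3],8,1],
  [[0.5,-2,0],8,1],
  [[0.5,-2,0],8,1],
  [[0.5,-2,0],8,1],
  [[0.5,-2,0],8,1],
], squeeze=40)

```text
time: 25.1
position: [0.5473, -0.076, 0.2749]
tool_rot: [0.975, -0.221, -0.008, -0.011]
ft_force: [-0.6, -0.3, -2.5]
grip_width: 0.0171
```

>>> carry_out([
  [[0.5,-2,0],8,1],
  [[0.5,-2,0],8,1],
  [[0.5,-2,0],8,1],
  [[0.5,-2,0],8,1],
  [[0.5,-2,0],8,1],
  [[0.5,-2,0],8,1],
  [[0.5,-2,0],8,1],
  [[0.5,-2,0],8,1],
  [[0.5,-1,0],8,1],
  [[0.5,0,0],8,1],
])

```text
time: 26.1
position: [0.5949, -0.2548, 0.2643]
tool_rot: [0.876, 0.483, -0.021, -0.005]
ft_force: [0.2, 0.9, -2.1]
grip_width: 0.0173
```

```bash
python3 -c "
from h import *
st()"
```

```text
t 26.1 pos [ 0.5949 -0.2548  0.2643] jaw 57.7 tz [-0.041 -0.011 -0.999] F [ 0.2  0.9 -2.1] w 0.0173 q6 -1.56
```

>>> carry_out([
  [[0.5,-0.8,-0.5],3,1],
  [[0.3,-0.5,-0.5],2.5,1],
  [[0,0,0],0,1],
  [[0,0,0],0,1],
])

```text
time: 26.5
position: [0.6023, -0.2678, 0.2495]
tool_rot: [0.85, 0.526, -0.022, -0.007]
ft_force: [0.1, -0.8, -1.5]
grip_width: 0.0175
```

Run:
```python
from h import *
st();w=snap('wrist','w13')
cv2.imwrite('pics/v13.png',cv2.resize(w['pixels'][30:230,150:410],None,fx=3,fy=3,interpolation=cv2.INTER_CUBIC)[:,:,::-1])
```

```text
t 26.5 pos [ 0.6023 -0.2678  0.2495] jaw 63.5 tz [-0.045 -0.01  -0.999] F [ 0.1 -0.8 -1.5] w 0.0175 q6 -1.67
```

View pics/v13.png

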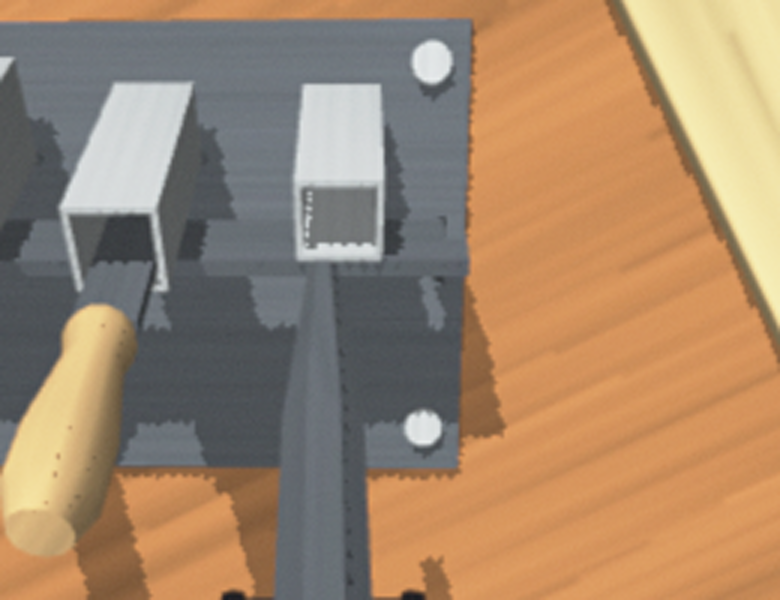

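Narrow mouth corners are at crop (294,184), (385,182), (383,260) and (299,260). The punch point is at about (318,264), just outside the lower rim and left of centre.

Run:
```python
from h import *
c=load('w13');P=lambda x,y,z:onz(c,150+x/3-.33,30+y/3-.33,z)
for zc in(.068,.073,.078):
    a,b,d,e=[P(*p) for p in[(294,184,zc+.0067),(385,182,zc+.0067),(383,260,zc-.0067),(299,260,zc-.0067)]]
    m=(a+b+d+e)/4;print(zc,m.round(4),'XY',(m@X).round(4),(m@Y).round(4),'w',np.linalg.norm(a-b),np.linalg.norm(d-e))
o,M=st();g0=o['position']+M[:,2]*.0156
e,r=ray(c,150+318/3-.33,30+264/3-.33);r/=np.linalg.norm(r);b=r@(e-g0);D=b*b-((e-g0)@(e-g0)-.1325**2);print('D',D)
t=e+r*(-b+max(D,0)**.5);d=t-g0;print('tip',t.round(4),'XYz',(t@X).round(4),(t@Y).round(4),'off',(t-o['position']).round(4),'lean',np.degrees(np.arctan2(np.hypot(*d[:2]),-d[2])),np.degrees(np.arctan2(d[1],d[0])))
```

```text
0.068 [ 0.5339 -0.2331  0.068 ] XY 0.5816 0.0276 w 0.027860404635699318 0.027282859886211618
0.073 [ 0.534  -0.2331  0.073 ] XY 0.5817 0.0277 w 0.027422538601497987 0.026871401433092308
0.078 [ 0.5341 -0.2331  0.078 ] XY 0.5818 0.0278 w 0.02698467256729663 0.02645994297997297
t 26.55 pos [ 0.6022 -0.2677  0.2493] jaw 63.5 tz [-0.045 -0.01  -0.999] F [ 0.9 -0.5 -2.7] w 0.0171 q6 -1.67
D 0.013162111193309348
tip [ 0.5421 -0.2431  0.1179] XYz 0.5934 0.0223 off [-0.0601  0.0246 -0.1314] lean 29.045565039457994 157.36749713928108
```

>>> carry_out([
  [[0.2,0.5,-0.6],0,1],
  [[-0.3,0.1,-0.9],0,1],
  [[-0.2,0.1,-0.9],0,1],
  [[0,0,-0.6],0,1],
  [[0,0,0],0,1],
])

```text
time: 27.05
position: [0.598, -0.2583, 0.2167]
tool_rot: [0.85, 0.526, -0.022, -0.008]
ft_force: [-0.6, 0.4, -2.7]
grip_width: 0.0176
```

```bash
python3 -c "
from h import *
tip([-.0601,.0246,-.1314])"
```

```text
t 27.05 pos [ 0.598  -0.2583  0.2167] jaw 63.5 tz [-0.046 -0.009 -0.999] F [-0.6  0.4 -2.7] w 0.0176 q6 -1.66
tip X 0.5855 Y 0.0289 z 0.0853
```

>>> carry_out([
  [[-0.3,0.05,-0.87],0,1],
  [[-0.45,0.2,-0.87],0,1],
  [[-0.45,0.22,-0.87],0,1],
  [[0,0,0],0,1],
])

```text
time: 27.45
position: [0.5847, -0.2532, 0.1882]
tool_rot: [0.85, 0.526, -0.022, -0.009]
ft_force: [0.1, -0.4, -2.2]
grip_width: 0.0171
```

```bash
python3 -c "
from h import *
tip([-.0601,.0246,-.1314])"
```

```text
t 27.45 pos [ 0.5847 -0.2532  0.1882] jaw 63.5 tz [-0.047 -0.009 -0.999] F [ 0.1 -0.4 -2.2] w 0.0171 q6 -1.66
tip X 0.5713 Y 0.0276 z 0.0568
```

>>> carry_out([
  [[-0.45,0.22,-0.87],0,1],
  [[-0.45,0.22,-0.87],0,1],
  [[-0.45,0.22,-0.87],0,1],
  [[-0.25,0.12,-0.5],0,1],
  [[0,0,0],0,1],
])

```text
time: 27.95
position: [0.567, -0.2447, 0.1544]
tool_rot: [0.85, 0.526, -0.022, -0.009]
ft_force: [-0.5, 0.1, -2.4]
grip_width: 0.0175
```

```bash
python3 -c "
from h import *
tip([-.0601,.0246,-.1314])"
```

```text
t 27.95 pos [ 0.567  -0.2447  0.1544] jaw 63.5 tz [-0.047 -0.009 -0.999] F [-0.5  0.1 -2.4] w 0.0175 q6 -1.66
tip X 0.5517 Y 0.0274 z 0.0230
```

>>> carry_out([
  [[-0.3,0.15,-0.6],0,1],
  [[0,0,0],0,1],
  [[0,0,0],0,0.55],
  [[0,0,0],0,0.55],
  [[0,0,0],0,0.55],
  [[0,0,1],0,0.55],
  [[0,0,3],0,0.55],
  [[0,0,4],0,0.55],
  [[0,0,3],0,0.55],
  [[0,0,0],0,0.55],
])

```text
time: 28.95
position: [0.5661, -0.2445, 0.2674]
tool_rot: [0.85, 0.526, -0.02, -0.005]
ft_force: [-0.0, -0.8, -0.9]
grip_width: 0.0393
```

Run:
```python
from h import *
st();w=snap('wrist','w14');A=X*.5+[0,0,.866]
for n,m in(('punch',X*.5815+Y*.0277+[0,0,.074]),('chisel',X*.582+Y*-.1042+[0,0,.084])):
    L0=.092 if n=='punch' else .109
    print(n,[(L,proj(w,m+A*L).round(1)) for L in(L0-.01,L0,L0+.01,L0+.03)])
p=w['pixels'].astype(int);m=((p.max(2)<150)&(p.max(2)-p.min(2)<32)).astype(np.uint8)*255
# lowest grey row along each tool's column, below the plate
for n,u in(('punch',proj(w,X*.5815+Y*.0277+[0,0,.074]+A*.08)[0]),):
    for du in(-8,-4,0,4,8): 
        col=m[:,int(u)+du];print(n,int(u)+du,''.join('#' if x else '.' for x in col[90:330:4]))
```

```text
t 28.95 pos [ 0.5661 -0.2445  0.2674] jaw 63.5 tz [-0.04  -0.013 -0.999] F [-0.  -0.8 -0.9] w 0.0393 q6 -1.67
punch [(0.082, array([256.2, 204.7])), (0.092, array([255.9, 213.6])), (0.102, array([255.6, 223. ])), (0.122, array([254.8, 243.4]))]
chisel [(0.099, array([ 86.3, 223.7])), (0.109, array([ 81.2, 233.7])), (0.119, array([ 75.7, 244.4])), (0.139, array([ 63.6, 267.7]))]
punch 248 ###...........##.##############.............########........
punch 252 ###.........####################............########........
punch 256 ###.........######################..........########........
punch 260 ###.........######################..........########........
punch 264 ###.........######################..........########........
```

Run:
```python
from h import *
t=snap('top','t15');a=load('t0')['pixels'].astype(int);b=load('t9')['pixels'].astype(int);c=t['pixels'].astype(int)
d=lambda p,q,x0,y0,x1,y1:(abs(p-q).max(2)[y0:y1,x0:x1]>60).sum()
print('hammer vs start',d(a,c,232,75,322,112),'tin board vs after placing',d(b,c,95,125,160,225),'tin/jar vs start',d(a,c,108,188,150,220),d(a,c,108,130,145,160))
st();robot.hand_in()
```

```text
hammer vs start 1657 tin board vs after placing 798 tin/jar vs start 398 39
t 29.05 pos [ 0.5642 -0.2433  0.2633] jaw 63.5 tz [-0.046 -0.009 -0.999] F [-0.2  0.4 -0. ] w 0.0394 q6 -1.67
the job is handed in; nothing more can be done
```

Run:
```python
from h import *
for f in('t9','t15'):
    t=load(f);g=cv2.cvtColor(t['pixels'],cv2.COLOR_RGB2HSV)
    for nm,m,(x0,y0,x1,y1),z in[('can',g[:,:,2]<45,(100,160,125,185),.204),('jar',g[:,:,2]<45,(100,130,140,159),.117),('tin',(g[:,:,1]<40)&(g[:,:,2]>80),(110,190,150,220),.099)]:
        q=np.zeros(m.shape,np.uint8);q[y0:y1,x0:x1]=m[y0:y1,x0:x1]*255
        k=max(cv2.findContours(q,0,2)[0],key=cv2.contourArea);x,y=cv2.minEnclosingCircle(k)[0];print(f,nm,onz(t,x,y,z).round(3))
```

```text
t9 can [0.535 0.296 0.204]
t9 jar [0.631 0.309 0.117]
t9 tin [0.451 0.277 0.099]
t15 can [0.534 0.297 0.204]
t15 jar [0.631 0.309 0.117]
t15 tin [0.454 0.284 0.099]
```

I put the can, chisel and punch in their places and handed the job in at about 29 s of the 72 s. I have no verdict, and two of my last checks were weak.

**Can:** it stands upright on the tin board. From the top view it is about 5 mm off midway between the tin and the jar, and about 1 mm off their line.

**Chisel and punch:** I gripped each near its head and lifted it with its working end on the board until it leaned about 30°. I then turned it to match the stand and slid it down along the tube axis. No contact force showed on the way in. Both were released with the working end an estimated 5 mm or so above the floor.

**Checks at the end:**
- **Depth of the tools:** the heads show up where fully seated tools would, to within about 5–10 mm in the image. Neither floor was seen directly.
- **Gripper:** it was clear of everything and reading no force.
- **Tin and jar:** in the final top picture they lie within about 4 mm of where they were at the start.
- **Hammer and file:** a plain picture difference against the start disagreed: it flagged many changed pixels at the hammer and some on the tin board. I put this down to the arm and its shadow, since the hammer was never approached, but I did not measure it separately. I did not re-measure the file either; it looked undisturbed in the close view before the punch went in.

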